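# Switch the cassette diverter and feed the next batch

## Robot

A 6-joint arm with a two-finger parallel gripper is mounted at the origin on a cart in front of the work surface, level with it; the furniture and walls round the work are solid. World frame = base frame: x ahead of the robot, y to its left, z up, the work surface at z = 0. Lengths are in m, angles in rad, forces in N, time in s.
With the tool pointing down it reaches from about 0.25 to 0.725 m from the base axis. Payload 4 kg.
Tool frame: the origin (TCP) lies between the finger pads; the fingertips stand 17 mm ahead of it and the grasp point (between the pads) lies 2 mm behind it; z points along the fingers, x is the direction in which the jaws open and shut, and the axes are right-handed (so a half turn about z gives the same grasp; the last joint's range is limited). The gripper opens to 85 mm and grips with 20 to 120 N. Pads are 22 mm wide; open, the fingers measure 114 mm over their backs; the gripper's body (76 mm by 85 mm) begins 54 mm behind the grasp point. The pads swing forward as they close: fully open they stand 13 mm farther back than shut.
Start: joints at [-1.274, 0.241, 0.005, 1.335, 0, 1.571], TCP at [0.146, -0.478, 0.248] pointing down, gripper open.
Joint ranges: [-2.72, 2.72], [-1.05, 1.87], [-1.09, 1.28], [-1.99, 2.15], [-1.42, 1.44], [-3.14, 3.14]. Speed limits (rad/s): [2.79, 2.79, 3.14, 3.14, 3.14, 3.14].

## Interface

Orientations are given as a unit quaternion [x, y, z, w].
In Python, from workcell import telemetry, cams, workorder gives the robot as it stands. The module is installed in compiled form; this text tells all that it offers.
- The arm moves only by the tool apply_moves, never from a script. Its argument "moves" is a list that holds one entry, the list of rows, each a list of 4 numbers: the shift along the tool's x, y, z in mm, then the turn about the tool's z in degrees. A call has exactly 10 rows; each row shifts and turns the pose as measured when the row begins, along the tool's axes as they then stand; what a row does not reach is not made up. A row lasts 1/10 s, in which the tool goes at most 50 mm and 8.59 degrees, less where a joint would pass 70% of its speed; a pose out of reach is approached as far as the arm can. A call with a gripper value outside its range is refused whole. "hand" is the gripper's target within -1 to 1 (fully open at 1, half-way at 0, shut at -1), set as the call begins (left out, the last holds). The fingers move at their own pace and stop on an object; the grip force is fixed at half the most. Time passes only in rows, so rows that do not move let the fingers close, or fill a call up. It gives the time, the measured TCP pose, the force and the opening at its end, in the units of the state.
- telemetry.get_obs(): the state, without advancing time (a new reading comes with each control period).
- cams.camera(name): name is "scene" or "top" or "wrist"; returns a dict with "color" (480x640x3 uint8, red, green, blue), "fovy" (degrees; the focal length in pixels is half the picture's height over the tangent of half this angle, whatever the lens; pixels are square), "cx", "cy" (the principal point, pixels), "camera_from_world" (4x4, takes a point from world to camera coordinates). Camera axes: x right, y down, z forward; pixel columns grow to the right and rows downward; lengths in m; the calibration is good to about 2 mm. A picture is of the moment at which its call begins. There is no depth.
- workorder.job_done(): hands the job in, once; it reports no verdict.
The state is a dict: "clock": time; "joint_pos": joint angles; "joint_vel": joint speeds; "tau": joint torques, N m; "eef_pos": TCP position; "tool_rot": TCP orientation; "ft_force": force on the tool from outside, world axes, zero at the start; "ft_torque": the same for the moment, N m; "grip_width": finger opening in m.
Only numpy, scipy, OpenCV 4.12 (cv2) and the standard library are available. Lean on these libraries where they do the work, as an engineer would, in place of code of your own. Each camera call takes 0.05 s, during which the arm holds its last target. There are 200 camera calls.

## Task

The two pink cassettes waiting on the feed deck start a new batch, which belongs in the other tray from the one the diverter feeds now. With the fingertips, press down the raised side of the seesaw gate, at its green pad, so that it rocks over its pivot to its other stop; then push both cassettes along the deck and over its lip, so that they run down the other chute into that tray by themselves. Do not lift the cassettes or help them along once they are in a chute or tray, and leave the jar, the cover-glass box and the dropper bottle where they stand.

Things in the scene. Friction and masses are not known exactly. Their poses are not given: they have to be found in the camera images.
- diverter: Cassette diverter, a fixed bench unit of steel and aluminium. Origin on the bench straight below the middle of its seesaw gate; x is the feed direction (from the open end of the feed deck to the gate), y points to its left chute, z up. From each side of the gate (y = +-22 mm) a chute slopes down to an open catch tray. An upright stop wall at x = 36 mm, 70 mm wide, reaches 155 mm high.
- gate (a joint): Tilt of the seesaw gate, rad, -0.40 to +0.40 (a stop at each end), about a shaft along x, 112 mm above the bench. Positive: left (+y) side down, feeding the left chute and tray; negative: right side down, feeding right. It may start either way. A brass weight above the shaft holds it at either stop: pressing the raised pad takes under 1 N, and past level it falls over by itself.
- pad_left (a point): Centre of the top of the left green finger pad (30 mm along x, 26 mm along y) of the gate's rocker, behind the stop wall: x = 66 mm, 65 mm left of the shaft; about 148 mm above the bench when raised, 124 mm when level, 98 mm when down. The brass weight (26 mm diameter, top 57 mm above the shaft) stands between the two pads.
- pad_right (a point): The same for the right green finger pad, 65 mm right of the shaft.
- deck_lip (a point): Middle of the lip of the feed deck, on its top, 131 mm above the bench, at x = -33.5 mm, y = 0 of the diverter. The level deck, 40 mm wide, runs from here back to its open end at x = -154 mm, with guide rails only 3 mm high at y = +-17 mm. Beyond the lip lies the polished gate plate (64 mm along x, 56 mm wide), always lower than the deck's top.
- cassette_front_mid (a point): Centre of the front one of two loose pink tissue cassettes (40 mm along x, 28 mm wide, 9 mm high, about 14 g) in single file on the deck; it is nearer the gate. Axes like the diverter's; sloping front face, upright rear end. Once pushed past the lip by more than half its length it tips on to the gate plate and slides off down the chute on the lower side.
- cassette_rear_mid (a point): Centre of the rear pink cassette, the same, behind the front one with a small gap; pushing it forward drives the front one ahead of it.
- tray_left_in (a point): Centre of the inner floor of the left white catch tray, part of the diverter: 112 mm along x, 104 mm along y, walls 42 mm high, centre at y = 152 mm.
- tray_right_in (a point): Centre of the inner floor of the right white catch tray, the same, centre at y = -152 mm.
- jar_purple: Bystander: open glass staining jar with violet stain, 75 mm diameter, 93 mm high, origin at the centre of its underside; left of the deck.
- coverslip_box: Bystander: small clear box of cover glasses, 28 x 28 x 25 mm, origin at the centre of its underside; right of the deck.
- dropper_1: Bystander: amber dropper bottle with black teat, 39 mm diameter, 116 mm high, origin at the centre of its underside; behind the right tray.
There are look-alikes about, which are no part of the job. Leave any grey or orange look-alike of the part that bears cassette_rear_mid alone.

How it is judged:
On the way:
1. the gate has been rocked over to its other stop while both cassettes still wait on the deck (distance of pad_left from where it was at the start of the episode above 0.035 m and (value of joint gate above 0.33 rad or value of joint gate below -0.33 rad) and z of each of cassette_front_mid, cassette_rear_mid in the frame of diverter above 0.128 m), for 0.2 s.
At the end, for the whole second after the job is handed in: The gate rests against the stop opposite to where it stood at the start (beyond 0.33 rad, its pads moved more than 35 mm), and both cassettes lie at rest (under 20 mm/s) in the tray of that side: their centres inside the tray's walls and less than 50 mm above the bench (distance of pad_left from where it was at the start of the episode above 0.035 m and ((value of joint gate above 0.33 rad and y of cassette_front_mid in the frame of diverter between 0.1 and 0.204 m and y of cassette_rear_mid in the frame of diverter between 0.1 and 0.204 m) or (value of joint gate below -0.33 rad and y of cassette_front_mid in the frame of diverter between -0.204 and -0.1 m and y of cassette_rear_mid in the frame of diverter between -0.204 and -0.1 m)) and z of each of cassette_front_mid, cassette_rear_mid in the frame of diverter below 0.05 m and x of cassette_front_mid in the frame of diverter between -0.056 and 0.056 m and linear speed of each of cassette_front, cassette_rear below 0.02 m/s and x of cassette_rear_mid in the frame of diverter between -0.056 and 0.056 m); the robot touches nothing.
It fails at once if a cassette is lifted more than 10 mm off the deck (z of any of cassette_front_mid, cassette_rear_mid in the frame of diverter above 0.1455 m).
It fails at once if a cassette is touched by the fingers once it has left the gate, in a chute or a tray ((contact force between the fingers and cassette_front above 0.2 N and (y of cassette_front_mid in the frame of diverter above 0.05 m or y of cassette_front_mid in the frame of diverter below -0.05 m)) or (contact force between the fingers and cassette_rear above 0.2 N and (y of cassette_rear_mid in the frame of diverter above 0.05 m or y of cassette_rear_mid in the frame of diverter below -0.05 m))).
It fails at once if the staining jar, the cover-glass box or the dropper bottle is moved more than 20 mm or tipped (distance of any of jar_purple, coverslip_box, dropper_1 from where it was at the start of the episode above 0.02 m or angle between any of jar_purple, coverslip_box, dropper_1's own z axis and vertical above 0.3 rad).
It also fails if it takes over 42 s, if anything falls off the work surface, if the arm or the gripper's body presses on something with over 40 N, if the wrist force passes 120 N, or if a joint passes its speed limit or range.

## Working session

There is one attempt and no reset: what is moved stays moved. The work goes in short steps, Python scripts to look and compute and a tool call to move; the robot and the scene stay as the last step left them, time stands still between calls to the robot, and variables do not carry over. Pictures are saved under pics/ and viewed, about 8 in all and at most 12, crops included, and the job is handed in when it is done.

Besides the shell and the picture viewer there is one more tool, called after ">>>" by a JSON object that holds its "method" and its "body", one argument or row to a line. apply_moves: Moves the arm, as the interface text tells. Its arguments: {"type":"object","properties":{"moves":{"type":"array"},"hand":{"type":"number"}},"required":["moves"]}

```bash
mkdir -p pics
cat > h.py <<'E'
import numpy as np, cv2
from workcell import telemetry, cams, workorder
def snap(n,f):
    c=cams.camera(n); cv2.imwrite('pics/'+f,c['color'][:,:,::-1]); np.savez('pics/'+f+'.npz',**{k:c[k] for k in c}); return c
def load(f): return np.load('pics/'+f+'.npz')
def px2w(c,u,v,z):
    f=240/np.tan(np.radians(float(c['fovy']))/2); T=np.linalg.inv(c['camera_from_world'])
    d=T[:3,:3]@np.array([(u-c['cx'])/f,(v-c['cy'])/f,1]); o=T[:3,3]; return o+d*(z-o[2])/d[2]
def w2px(c,p):
    f=240/np.tan(np.radians(float(c['fovy']))/2); q=c['camera_from_world']@np.append(p,1); return q[:2]/q[2]*f+[c['cx'],c['cy']]
E
python3 -c "
from h import *
a=snap('top','t1.png');snap('scene','s1.png');print({k:(v if k!='color' else 0) for k,v in a.items()});print(telemetry.get_obs())"
```

```text
{'color': 0, 'fovy': 46.175390456566554, 'cx': 314.97358870228186, 'cy': 242.31342999370753, 'camera_from_world': array([[-0.02740093, -0.99932267,  0.02456386,  0.04794548],
       [-0.98999228,  0.02372563, -0.13911286,  0.56493833],
       [ 0.13843584, -0.02812985, -0.98997183,  0.94218888],
       [ 0.        ,  0.        ,  0.        ,  1.        ]])}
{'clock': 0.1, 'joint_pos': array([-1.27401739e+00,  2.41354888e-01,  3.84773924e-03,  1.33519850e+00,
       -1.26846586e-05,  1.57077438e+00]), 'joint_vel': array([ 0.00032268, -0.00144634,  0.00085715, -0.00087218, -0.00217261,
        0.00030206]), 'tau': array([-6.94482696e-05, -3.73138654e+01,  2.53010219e+01,  1.08376375e-02,
        2.06879957e-05, -2.23529248e-06]), 'eef_pos': array([ 0.14605983, -0.47762797,  0.24748905]), 'tool_rot': array([ 8.03884722e-01, -5.94784366e-01, -7.71197622e-04, -5.62736056e-04]), 'ft_force': array([ 0.14737997,  0.21825872, -0.74189424]), 'ft_torque': array([-0.00098289,  0.00461826, -0.01486337]), 'grip_width': 0.08529329427575282}
```

View pics/t1.png

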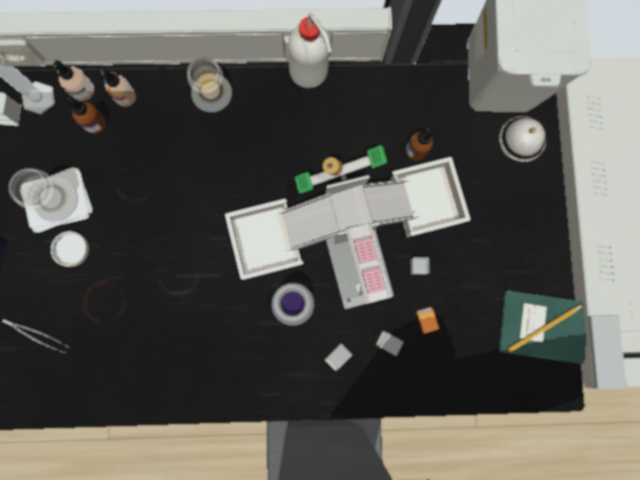

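View pics/s1.png

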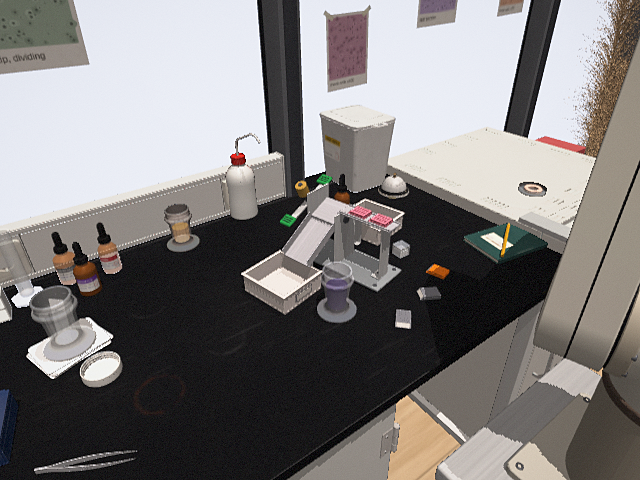

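Top: diverter deck runs from about (365,300) to the gate at (350,210). The pads are at (304,182) left and (377,157) right. Pink cassettes are at (365,249) and (374,280). The grey (338,357), (390,343) and orange (428,320) blocks on the bench are look-alikes. In the scene view the right pad (324,180) looks raised and the left (288,220) down. I'll confirm with an enlarged crop.

```bash
python3 -c "
from h import *
a=cv2.imread('pics/t1.png')[130:320,270:450];b=cv2.imread('pics/s1.png')[165:300,260:430]
a=cv2.resize(a,(540,570),interpolation=cv2.INTER_CUBIC);cv2.imwrite('pics/c1.png',a)
b=cv2.resize(b,None,fx=4,fy=4,interpolation=cv2.INTER_CUBIC);cv2.imwrite('pics/c2.png',b)"
```

```text
(no output)
```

View pics/c1.png

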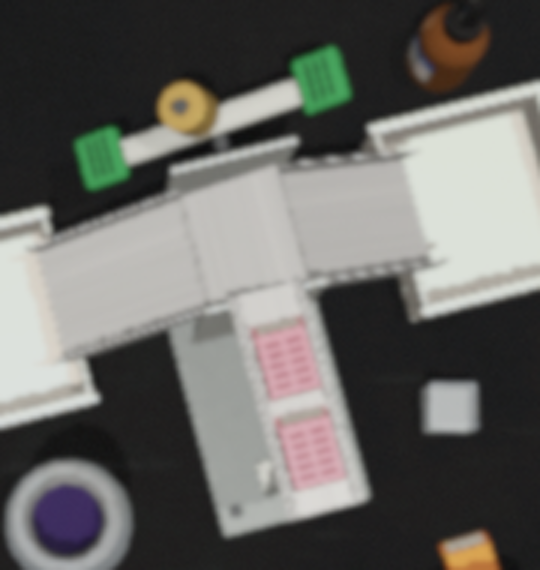

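View pics/c2.png

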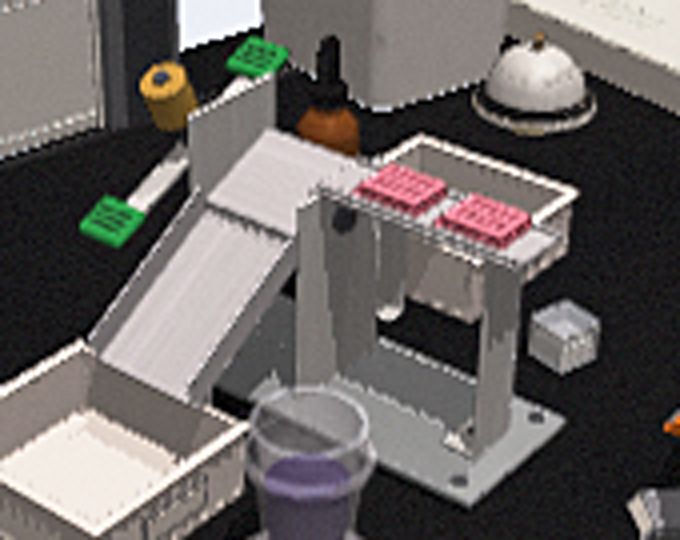

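```bash
cat >> h.py <<'E'
from scipy.optimize import least_squares
def pose(c,P,U):
    P=np.array(P);U=np.array(U,float)
    def W(s): 
        k,l=np.cos(s[2]),np.sin(s[2]); return np.c_[s[0]+k*P[:,0]-l*P[:,1],s[1]+l*P[:,0]+k*P[:,1],P[:,2]]
    r=least_squares(lambda s:(np.array([w2px(c,p) for p in W(s)])-U).ravel(),[.5,0,.2],loss='soft_l1')
    return r.x,r.fun.reshape(-1,2)
E
python3 -c "
from h import *
c=load('t1.png')
P=[(.066,.0645,.098),(.066,-.0552,.148),(-.154,.02,.131),(-.154,-.02,.131),(.036,.035,.155),(.036,-.035,.155)]
U=[(102,157),(321,80),(293,515),(370,495),(171,172),(298,140)]
U=np.array(U)/3+[270,130]-1/3
s,r=pose(c,P,U);print(s,np.degrees(s[2]));print(r.round(1))
R=np.array([[np.cos(s[2]),-np.sin(s[2])],[np.sin(s[2]),np.cos(s[2])]])
for n,q,z in [('f',(287,358),.14),('r',(311,449),.14),('box',(450,407),.025),('jar',(69,518),.093),('drop',(468,15),.116)]:
  w=px2w(c,q[0]/3+270-.33,q[1]/3+130-.33,z);print(n,w.round(3),(R.T@(w[:2]-s[:2])).round(3))
for d in [(.066,-.0552),(-.0335,0),(-.154,0),(-.18,0)]: print(d,(s[:2]+R@d).round(3))
o=telemetry.get_obs()
from scipy.spatial.transform import Rotation as Ro
print(Ro.from_quat(o['tool_rot']).as_matrix().round(3))
"
```

```text
[ 0.61031375 -0.02656957  0.2406234 ] 13.786705545877933
[[-0.4  0.1]
 [-0.4 -1. ]
 [ 0.6  1.5]
 [-0.5  1.4]
 [ 0.1 -0.4]
 [ 0.8 -1.1]]
f [ 0.539 -0.042  0.14 ] [-0.073  0.002]
r [ 0.492 -0.053  0.14 ] [-0.121  0.003]
box [ 0.522 -0.151  0.025] [-0.115 -0.1  ]
jar [0.461 0.074 0.093] [-0.121  0.133]
drop [ 0.731 -0.153  0.116] [ 0.087 -0.151]
(0.066, -0.0552) [ 0.688 -0.064]
(-0.0335, 0) [ 0.578 -0.035]
(-0.154, 0) [ 0.461 -0.063]
(-0.18, 0) [ 0.435 -0.069]
[[ 0.292 -0.956 -0.001]
 [-0.956 -0.292  0.002]
 [-0.002  0.    -1.   ]]
```

>>> {"method": "apply_moves", "body": {
  "moves": [
    [[-17,-46,0,3],[-15,-46,0,0],[-15,-46,0,0],[-15,-46,0,0],[-15,-46,0,0],[-15,-46,0,0],[-15,-46,0,0],[-15,-46,0,0],[-15,-46,0,0],[-15,-46,0,0]]
  ],
  "hand": -1
}}

```text
clock: 1.1
eef_pos: [0.5631, -0.2142, 0.242]
tool_rot: [0.782, -0.623, -0.004, 0.001]
ft_force: [0.2, -1.5, 0.9]
grip_width: -0.0003
```

```bash
cat >> h.py <<'E'
from scipy.spatial.transform import Rotation as Ro
S=np.array([.6103,-.0266]);A=.2406
RD=np.array([[np.cos(A),-np.sin(A)],[np.sin(A),np.cos(A)]])
def goto(dx,dy,tipz):
    o=telemetry.get_obs();M=Ro.from_quat(o['tool_rot']).as_matrix()
    t=np.append(S+RD@[dx,dy],tipz+.017); 
    print('t',o['clock'],'tcp',o['eef_pos'].round(4),'div',(RD.T@(o['eef_pos'][:2]-S)).round(4),'F',o['ft_force'].round(2),'w',round(o['grip_width'],4))
    print('tool mm',(1000*M.T@(t-o['eef_pos'])).round(1),'toolx ang in div',np.degrees(np.arctan2(M[1,0],M[0,0])-A).round(1))
E
python3 -c "
from h import *
goto(.066,-.06,.20)"
```

```text
t 1.1 tcp [ 0.5631 -0.2142  0.242 ] div [-0.0905 -0.171 ] F [ 0.18 -1.49  0.89] w -0.0003
tool mm [-113.1 -155.1   24.8] toolx ang in div -90.8
```

>>> {"method": "apply_moves", "body": {
  "moves": [
    [[-23,-31,0,0],[-23,-31,0,0],[-23,-31,0,0],[-23,-31,0,0],[-18,-25,0,-0.8],[-3,-6,10,0],[0,0,10,0],[0,0,5,0],[0,0,0,0],[0,0,0,0]]
  ]
}}

```text
clock: 2.1
eef_pos: [0.6928, -0.059, 0.2044]
tool_rot: [0.788, -0.615, -0.011, 0.005]
ft_force: [-0.3, 0.1, -0.1]
grip_width: -0.0001
```

```bash
python3 -c "
from h import *
goto(.066,-.06,.16)
a=snap('top','t2.png')['color'][130:250,270:450];b=snap('scene','s2.png')['color'][150:270,260:440]
a=np.vstack([a,b])[:,:,::-1];cv2.imwrite('pics/c3.png',cv2.resize(a,None,fx=2.5,fy=2.5,interpolation=cv2.INTER_CUBIC))"
```

```text
t 2.1 tcp [ 0.6928 -0.059   0.2044] div [ 0.0724 -0.0511] F [-0.31  0.09 -0.09] w -0.0001
tool mm [ 9.1  5.9 27.4] toolx ang in div -89.7
```

View pics/c3.png

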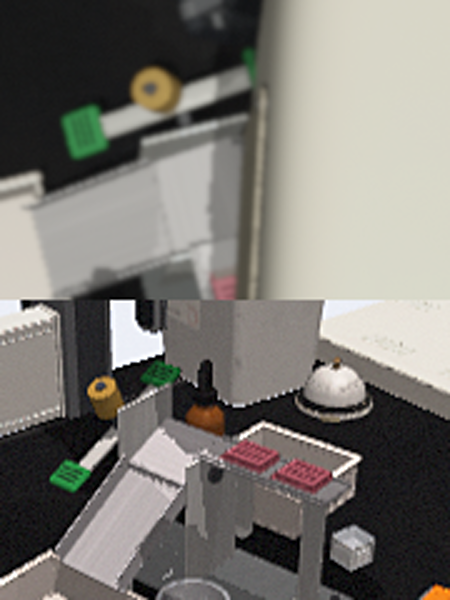

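>>> {"method": "apply_moves", "body": {
  "moves": [
    [[9,6,0,0],[2,1,5,0],[0,0,10,0],[0,0,10,0],[0,0,10,0],[0,0,10,0],[0,0,10,0],[0,0,10,0],[0,0,5,0],[0,0,0,0]]
  ]
}}

```text
clock: 3.2
eef_pos: [0.6864, -0.0736, 0.1291]
tool_rot: [0.788, -0.616, -0.01, 0.004]
ft_force: [-0.1, 0.1, 0.9]
grip_width: 0.0003
```

```bash
python3 -c "
from h import *
goto(.066,-.06,.110)
b=snap('scene','s3.png')['color'][150:270,260:440][:,:,::-1];cv2.imwrite('pics/c4.png',cv2.resize(b,None,fx=3,fy=3,interpolation=cv2.INTER_CUBIC))"
```

```text
t 3.2 tcp [ 0.6864 -0.0736  0.1291] div [ 0.0627 -0.0638] F [-0.07  0.12  0.86] w 0.0003
tool mm [-3.7 -3.4  2.1] toolx ang in div -89.8
```

View pics/c4.png

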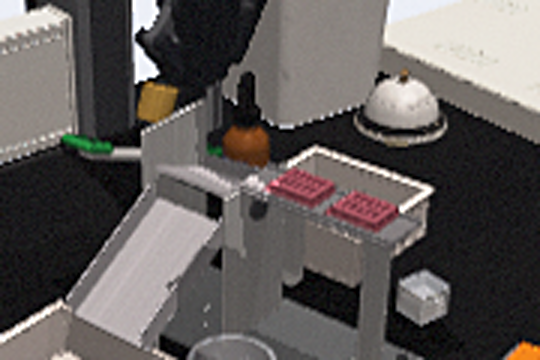

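The gate has rocked over: the left pad is up at (85,145), the weight leans right, and both pink cassettes are still on the deck. Next I retract and go behind the deck.

>>> {"method": "apply_moves", "body": {
  "moves": [
    [[0,0,-20,0],[0,0,-25,0],[0,0,-25,0],[0,0,-20,0],[-13,40,0,0],[-13,40,0,0],[-13,40,0,0],[-13,40,0,0],[-7,35,0,0],[-4,20,0,0]]
  ]
}}

```text
clock: 4.25
eef_pos: [0.4658, -0.0646, 0.2277]
tool_rot: [0.788, -0.615, -0.004, 0.0]
ft_force: [0.0, 0.5, 0.8]
grip_width: 0.0002
```

```bash
python3 -c "
from h import *
goto(-.178,.002,.136)"
```

```text
t 4.25 tcp [ 0.4658 -0.0646  0.2277] div [-0.1494 -0.0025] F [0.01 0.46 0.8 ] w 0.0002
tool mm [-4.2 28.2 74.8] toolx ang in div -89.7
```

>>> {"method": "apply_moves", "body": {
  "moves": [
    [[-2,15,0,0],[-2,13,0,0],[0,0,0,0],[0,0,20,0],[0,0,20,0],[0,0,15,0],[0,0,10,0],[0,0,7,0],[0,0,0,0],[0,0,0,0]]
  ]
}}

```text
clock: 5.25
eef_pos: [0.4425, -0.0678, 0.1618]
tool_rot: [0.788, -0.615, 0.005, -0.005]
ft_force: [0.3, -0.4, -0.6]
grip_width: -0.0001
```

```bash
python3 -c "
from h import *
goto(-.178,.002,.136)
b=snap('scene','s4.png')['color'][150:270,270:450][:,:,::-1];cv2.imwrite('pics/c5.png',cv2.resize(b,None,fx=4,fy=4,interpolation=cv2.INTER_CUBIC))"
```

```text
t 5.25 tcp [ 0.4425 -0.0678  0.1618] div [-1.728e-01 -1.000e-04] F [ 0.3  -0.37 -0.57] w -0.0001
tool mm [-2.1  5.4  8.7] toolx ang in div -89.7
```

View pics/c5.png

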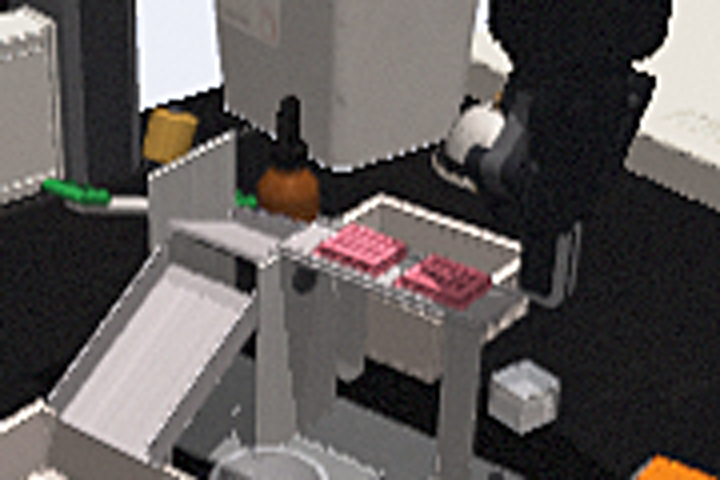

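The fingertips at (545,300) stand just behind the open deck end. I'll lower the last bit, then push.

>>> {"method": "apply_moves", "body": {
  "moves": [
    [[-2,3,4,0],[0,0,5,0],[0,0,0,0],[0,-4,0,0],[0,-5,0,0],[0,-5,0,0],[0,-5,0,0],[0,-5,0,0],[0,-5,0,0],[0,0,0,0]]
  ]
}}

```text
clock: 6.3
eef_pos: [0.4717, -0.0589, 0.1545]
tool_rot: [0.788, -0.615, 0.007, -0.006]
ft_force: [0.2, -0.0, 0.5]
grip_width: -0.0001
```

```bash
python3 -c "
from h import *
goto(-.056,.002,.136)
b=snap('scene','s5.png')['color'][150:270,270:450][:,:,::-1];cv2.imwrite('pics/c6.png',cv2.resize(b,None,fx=4,fy=4,interpolation=cv2.INTER_CUBIC))"
```

```text
t 6.3 tcp [ 0.4717 -0.0589  0.1545] div [-0.1423  0.0016] F [ 0.17 -0.04  0.53] w -0.0001
tool mm [  0.1 -86.2   3.1] toolx ang in div -89.7
```

View pics/c6.png

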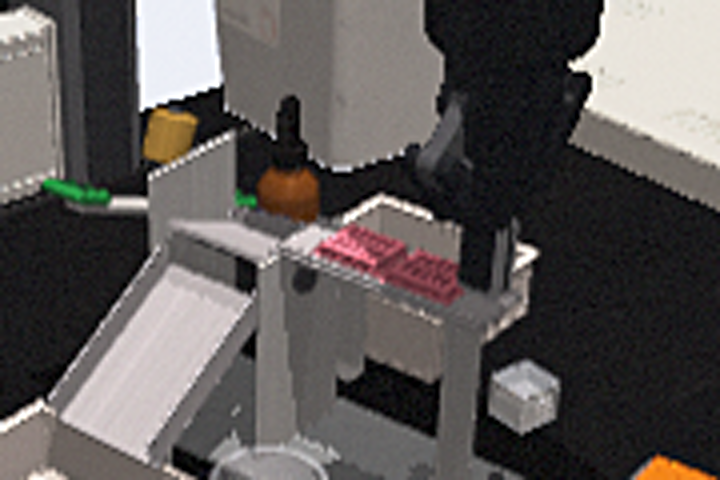

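The rear cassette has closed up to the front one, so pushing works. I'll continue.

>>> {"method": "apply_moves", "body": {
  "moves": [
    [[0,-5,1,0],[0,-6,0,0],[0,-6,0,0],[0,-6,0,0],[0,-6,0,0],[0,-6,0,0],[0,-6,0,0],[0,-6,0,0],[0,0,0,0],[0,0,0,0]]
  ]
}}

```text
clock: 7.35
eef_pos: [0.521, -0.0464, 0.1538]
tool_rot: [0.788, -0.615, 0.007, -0.006]
ft_force: [-0.7, 0.1, -0.5]
grip_width: 0.0004
```

```bash
python3 -c "
from h import *
goto(-.056,.002,.136)
b=snap('scene','s6.png')['color'][150:270,270:450][:,:,::-1];cv2.imwrite('pics/c7.png',cv2.resize(b,None,fx=4,fy=4,interpolation=cv2.INTER_CUBIC))"
```

```text
t 7.35 tcp [ 0.521  -0.0464  0.1538] div [-0.0914  0.0021] F [-0.66  0.14 -0.52] w 0.0004
tool mm [  0.3 -35.4   1.5] toolx ang in div -89.7
```

View pics/c7.png

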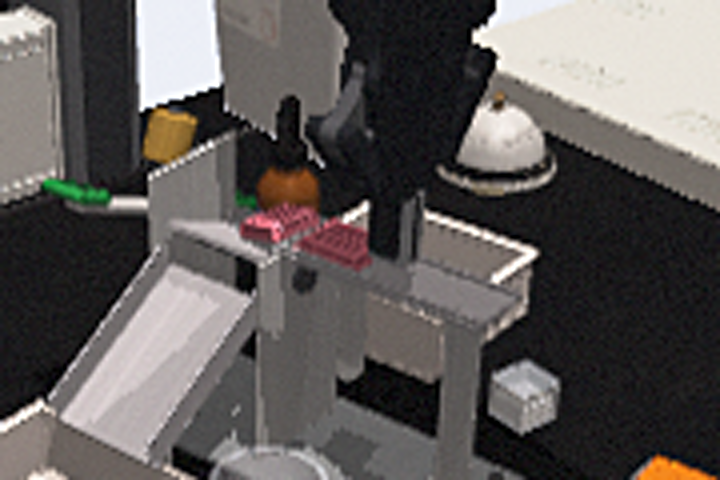

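The front cassette has tipped onto the gate plate at (280,222). I'll push a little and pause so it clears, then continue.

>>> {"method": "apply_moves", "body": {
  "moves": [
    [[0,-5,0,0],[0,-5,0,0],[0,-3,0,0],[0,0,0,0],[0,0,0,0],[0,0,0,0],[0,0,0,0],[0,0,0,0],[0,0,0,0],[0,0,0,0]]
  ]
}}

```text
clock: 8.4
eef_pos: [0.5339, -0.0432, 0.1542]
tool_rot: [0.788, -0.615, 0.007, -0.006]
ft_force: [-0.4, 0.1, 0.1]
grip_width: 0.0001
```

```bash
python3 -c "
from h import *
goto(-.056,.002,.136)
b=snap('scene','s7.png')['color'][150:270,270:450][:,:,::-1];cv2.imwrite('pics/c8.png',cv2.resize(b,None,fx=4,fy=4,interpolation=cv2.INTER_CUBIC))"
```

```text
t 8.4 tcp [ 0.5339 -0.0432  0.1542] div [-0.0782  0.0021] F [-0.43  0.15  0.1 ] w 0.0001
tool mm [  0.2 -22.1   1.6] toolx ang in div -89.7
```

View pics/c8.png

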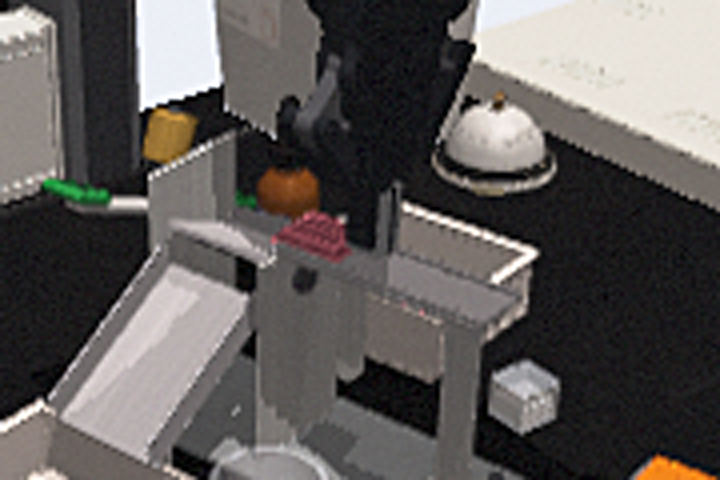

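The front cassette has slid off to the right, and a speck of pink shows in the tray at (425,310). The rear cassette is at the lip. I'll give the final push, then pull back.

>>> {"method": "apply_moves", "body": {
  "moves": [
    [[0,-5,0,0],[0,-5,0,0],[0,-5,0,0],[0,-5,0,0],[0,-3,0,0],[0,0,0,0],[0,0,0,0],[0,0,0,0],[0,0,0,0],[0,0,0,0]]
  ]
}}

```text
clock: 9.45
eef_pos: [0.5584, -0.037, 0.1545]
tool_rot: [0.788, -0.615, 0.007, -0.006]
ft_force: [0.2, 0.4, 0.3]
grip_width: 0.0001
```

>>> {"method": "apply_moves", "body": {
  "moves": [
    [[0,5,0,0],[0,10,-5,0],[0,10,-20,0],[0,30,-25,0],[0,40,-25,0],[0,40,0,0],[0,40,0,0],[20,30,0,0],[20,0,0,0],[0,0,0,0]]
  ]
}}

```text
clock: 10.45
eef_pos: [0.3539, -0.1278, 0.2308]
tool_rot: [0.789, -0.615, 0.008, -0.005]
ft_force: [-0.1, -0.8, -0.3]
grip_width: 0.0003
```

```bash
python3 -c "
from h import *
goto(-.056,.002,.136)
a=snap('top','t9.png')['color'][130:320,270:470];b=snap('scene','s9.png')['color'][150:310,260:460]
a=np.vstack([a,b])[:,:,::-1];cv2.imwrite('pics/c9.png',cv2.resize(a,None,fx=1.7,fy=1.7,interpolation=cv2.INTER_CUBIC))"
```

```text
t 10.45 tcp [ 0.3539 -0.1278  0.2308] div [-0.2731 -0.0372] F [-0.06 -0.82 -0.28] w 0.0003
tool mm [ -38.4 -215.8   81.6] toolx ang in div -89.7
```

View pics/c9.png

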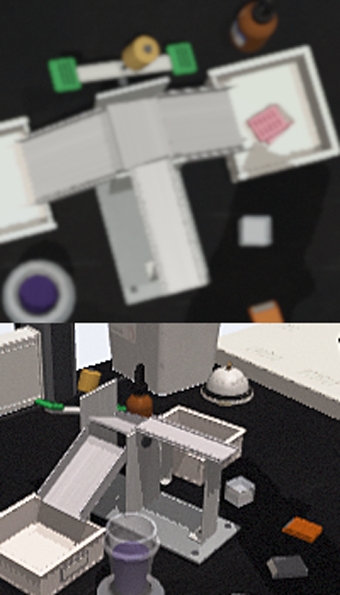

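The gate is over to the right, and one pink cassette lies in the right tray at (268,122). The shape at (265,155) may be the other one or a shadow, so I'll use an enlarged crop (12th and last picture).

```bash
python3 -c "
from h import *
a=load('t9.png')['color'][150:240,385:475];b=load('s9.png')['color'][185:245,340:410]
a=cv2.resize(a,(540,540),interpolation=cv2.INTER_CUBIC)
b=cv2.resize(b,(260,223),interpolation=cv2.INTER_CUBIC)
im=np.zeros((540,800,3),np.uint8);im[:,:540]=a;im[:223,540:]=b
w=cams.camera('wrist')['color'];im[240:435,540:]=cv2.resize(w,(260,195))
cv2.imwrite('pics/c10.png',im[:,:,::-1])
c=load('t9.png')
for q in [(-.056,-.1),(-.056,-.204),(.056,-.1),(.056,-.204),(0,-.152)]:
  p=w2px(c,np.append(S+RD@q,.005)); print(q,p.round(1),((p-[385,150])*6).round())
"
```

```text
(-0.056, -0.1) [408.2 235.2] [139. 511.]
(-0.056, -0.204) [462.6 220.5] [465. 423.]
(0.056, -0.1) [390.8 177.1] [ 35. 162.]
(0.056, -0.204) [444.5 162.9] [357.  78.]
(0, -0.152) [426.6 198.7] [249. 292.]
```

View pics/c10.png

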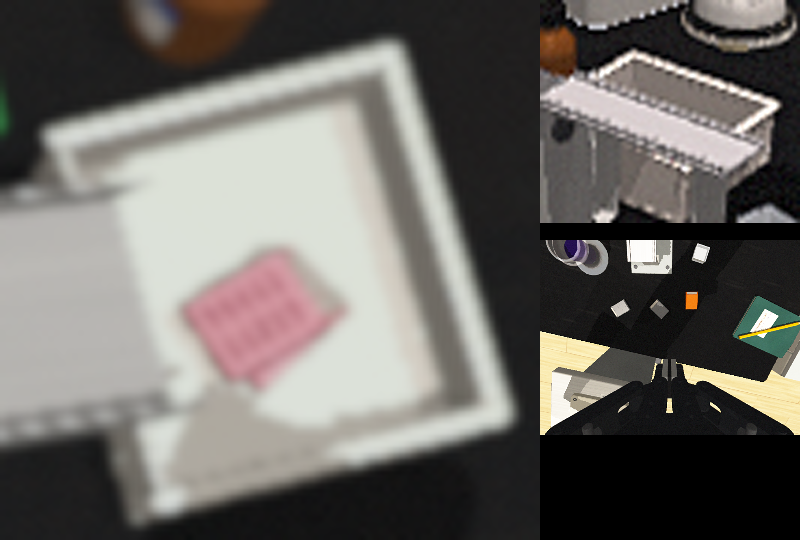

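The beige patch is a shadow. The pink shape looks like two stacked cassettes, with a second corner at (265,375) and (330,295). I'll check numerically that there are two and that they're still.

```bash
python3 -c "
from h import *
def mask(c):
  h=cv2.cvtColor(c['color'],cv2.COLOR_RGB2HSV).astype(int); return (((h[...,0]>160)&(h[...,1]>35)&(h[...,2]>80))).astype(np.uint8),h
c0=load('t9.png');c=snap('top','t10.png')
for k in (load('t1.png'),c0,c):
  m,h=mask(k); n,_,st,ce=cv2.connectedComponentsWithStats(m[100:330,220:500])
  print([(s[:5].tolist(),q.round(1).tolist()) for s,q in zip(st[1:],ce[1:]) if s[4]>8])
m,h=mask(c)
for v in range(189,217): print(v,' '.join('%3d'%(c['color'][v,u,0]-c['color'][v,u,1].astype(int)) for u in range(410,448)))
for p in (.009,.018,.025): print(p,(RD.T@(px2w(c,428.5,203,p)[:2]-S)).round(3))
s=load('s9.png');m,h=mask(s);n,_,st,ce=cv2.connectedComponentsWithStats(m[150:320,240:450]);print('scene',st[1:].tolist())
"
```

```text
[([134, 137, 23, 26, 384], [145.3, 150.1]), ([142, 168, 23, 25, 382], [153.1, 180.1])]
[([196, 92, 24, 23, 313], [207.6, 102.9])]
[([198, 91, 24, 23, 300], [209.1, 102.4])]
189  -5  -5  -5  -5  -5  -5  -5  -5  -5  -5  -5  -5  -5  -5  -5  -5  -5  -5  -4  -5  -4  -4  -1   0   0  -1  -3  -5  -4  -5  -5  -5  -5  -4  -4  -3   1   4
190  -5  -5  -5  -5  -5  -5  -5  -5  -5  -5  -5  -5  -5  -5  -5  -5  -5  -5  -4  -4  -3   1   9  13  12   5  -2  -4  -5  -5  -5  -5  -5  -5  -5  -3   0   3
191  -5  -5  -5  -5  -5  -5  -5  -5  -5  -5  -5  -5  -5  -5  -5  -5  -5  -4  -3  -2   3  17  30  34  24   9   1  -3  -4  -5  -5  -5  -5  -5  -4  -4  -1   3
192  -5  -5  -5  -5  -5  -5  -5  -5  -5  -5  -5  -5  -5  -5  -5  -5  -4  -2   1   8  22  37  44  41  29  13   2  -3  -4  -4  -5  -5  -5  -5  -5  -5  -3   1
193  -5  -5  -5  -5  -5  -5  -5  -5  -5  -5  -5  -5  -5  -4  -4  -4  -2   3  14  29  42  48  50  46  36  19   6  -1  -3  -5  -5  -5  -5  -5  -5  -4  -4   0
194  -5  -5  -5  -5  -5  -5  -5  -5  -5  -5  -5  -5  -4  -4  -2   1   8  20  35  46  51  54  54  51  43  29  13   3  -1  -4  -4  -5  -4  -5  -5  -4
[... 2853 characters left out ...]
 -2  -2   0   3   4   5   8  20  34  43  44  35  21   8   1  -3  -4  -5  -5  -5  -5  -5  -5  -5  -5  -5  -5  -5  -5  -5
214   2   1  -1  -3  -4  -5  -4  -2   1   3   3   4   4   2   2   6  13  23  28  20   7   0  -4  -4  -5  -5  -5  -5  -5  -5  -5  -5  -5  -5  -5  -5  -5  -5
215   1   1  -1  -4  -4  -5  -3  -1   3   4   5   6   5   3   3   2   3   6   8   4  -2  -4  -5  -5  -5  -5  -5  -5  -5  -5  -5  -5  -5  -5  -5  -5  -5  -5
216   1   1   0  -2  -3  -3  -2   1   4   5   5   6   6   6   5   3   1  -1  -1  -3  -4  -4  -5  -5  -5  -5  -5  -5  -5  -5  -5  -4  -4  -5  -4  -5  -5  -5
0.009 [-0.009 -0.152]
0.018 [-0.011 -0.149]
0.025 [-0.012 -0.148]
scene [[105, 55, 1, 1, 1], [135, 77, 1, 2, 2]]
```

The shape moved about 1.5 px between frames, so it may still be settling. I'll wait, moving the arm off so its shadow leaves the tray.

>>> {"method": "apply_moves", "body": {
  "moves": [
    [[30,0,0,0],[30,0,0,0],[30,0,0,0],[30,0,0,0],[30,0,0,0],[30,0,0,0],[0,0,0,0],[0,0,0,0],[0,0,0,0],[0,0,0,0]]
  ]
}}

```text
clock: 11.65
eef_pos: [0.4057, -0.2967, 0.2269]
tool_rot: [0.796, -0.606, 0.003, -0.007]
ft_force: [0.3, 0.6, -0.5]
grip_width: -0.0
```

```bash
python3 -c "
from h import *
def mask(c):
  h=cv2.cvtColor(c['color'],cv2.COLOR_RGB2HSV).astype(int); return (((h[...,0]>160)&(h[...,1]>35)&(h[...,2]>80))).astype(np.uint8),h
goto(0,0,.2)
for i in range(2):
  c=snap('top','t11.png');m,h=mask(c);n,_,st,ce=cv2.connectedComponentsWithStats(m[100:330,220:500])
  print([(s.tolist(),q.round(1).tolist()) for s,q in zip(st[1:],ce[1:]) if s[4]>8])
for v in range(178,222): print(v,''.join('#' if x>40 else '+' if x>12 else '.' for x in c['color'][v,395:460,0].astype(int)-c['color'][v,395:460,1]))
G=c['color'][:,:,::-1][180:222,400:450]
print('V');
for v in range(188,218,1): print(v,' '.join('%3d'%x for x in c['color'][v,408:446,0]))
w=snap('wrist','w11.png');print('tray px in wrist',[w2px(w,np.append(S+RD@q,.01)).round() for q in [(-.056,-.1),(.056,-.204),(0,-.152)]])
m,h=mask(w);n,_,st,ce=cv2.connectedComponentsWithStats(m);print([s.tolist() for s in st[1:] if s[4]>15])
"
```

```text
t 11.65 tcp [ 0.4057 -0.2967  0.2269] div [-0.263  -0.2136] F [ 0.31  0.65 -0.52] w -0.0
tool mm [-205.9 -268.9   14.5] toolx ang in div -88.3
[([198, 91, 24, 23, 300], [209.1, 102.5])]
[([198, 91, 23, 23, 298], [209.1, 102.5])]
178 .................................................................
179 .................................................................
180 .................................................................
181 .................................................................
182 .................................................................
183 .................................................................
184 .................................................................
185 .................................................................
186 .................................................................
187 .................................................................
188 .................................................................
189 .................................................................
190 ...........................
[... 6278 characters left out ...]
 172 172 182 200 213 218 219 218 218 218 219 218 216 212 208 202 194 187 192 204 212 216 219 220 220 220 220 220 220 220 220 220 220 220 220 220
215 166 159 152 152 166 190 208 215 214 211 212 214 218 219 219 219 217 215 209 201 201 208 215 219 220 220 220 220 220 220 220 220 220 220 220 220 220 220
216 149 143 136 136 150 175 196 204 201 197 200 208 215 219 220 220 220 219 218 215 213 216 219 220 220 220 220 220 220 220 220 220 220 220 219 220 220 219
217 149 146 138 134 142 161 178 185 186 189 198 209 216 219 220 220 220 220 220 219 219 219 220 220 220 220 220 220 220 220 220 220 219 217 217 217 217 215
tray px in wrist [array([187., -39.]), array([ 318., -218.]), array([ 249., -123.])]
[]
```

The scene is now at rest, but two cassettes stacked neatly would look like one from above. I'll bring the wrist camera over the tray for parallax.

>>> {"method": "apply_moves", "body": {
  "moves": [
    [[5,-25,-5,0],[5,-25,-5,0],[5,-25,-5,0],[5,-25,-5,0],[5,-25,0,0],[5,-20,0,0],[0,-10,0,0],[0,0,0,0],[0,0,0,0],[0,0,0,0]]
  ]
}}

```text
clock: 12.8
eef_pos: [0.5654, -0.2805, 0.2522]
tool_rot: [0.796, -0.605, 0.003, -0.006]
ft_force: [-0.2, -1.3, -0.6]
grip_width: -0.0001
```

```bash
python3 -c "
from h import *
goto(0,-.25,.2)
w=snap('wrist','w12.png');print('cam div',(RD.T@(np.linalg.inv(w['camera_from_world'])[:2,3]-S)).round(3),np.linalg.inv(w['camera_from_world'])[2,3].round(3))
print('tray px',[w2px(w,np.append(S+RD@q,.01)).round().tolist() for q in [(-.056,-.1),(.056,-.1),(.056,-.204),(-.056,-.204),(-.01,-.15)]])
im=w['color'].astype(int);d=im[...,0]-im[...,1]
h=cv2.cvtColor(w['color'],cv2.COLOR_RGB2HSV).astype(int);m=((d>20)&(h[...,0]>155)).astype(np.uint8)
n,_,st,ce=cv2.connectedComponentsWithStats(m);print([(s.tolist(),q.round().tolist()) for s,q in zip(st[1:],ce[1:]) if s[4]>15])
if n>1:
  i=1+st[1:,4].argmax();x,y,ww,hh,_=st[i]
  k=max(1,(ww+20)//75)
  for v in range(max(0,y-8),min(480,y+hh+8),2*k): print(v,''.join(' .:-=+*#%@'[min(9,max(0,int(d[v,u])//10))] for u in range(max(0,x-10),min(640,x+ww+10),k)))
  for v in range(max(0,y-8),min(480,y+hh+8),2*k): print(v,''.join(' .:-=+*#%@'[min(9,int(im[v,u,0])//25)] for u in range(max(0,x-10),min(640,x+ww+10),k)))
"
```

```text
t 12.8 tcp [ 0.5654 -0.2805  0.2522] div [-0.1041 -0.2359] F [-0.24 -1.31 -0.6 ] w -0.0001
tool mm [  17.3 -103.1   36.6] toolx ang in div -88.3
cam div [-0.028 -0.233] 0.379
tray px [[187.0, 158.0], [177.0, 33.0], [290.0, 37.0], [289.0, 161.0], [234.0, 111.0]]
[([212, 87, 54, 45, 1215], [234.0, 110.0])]
79                                                                           
81                                                                           
83                                                                           
85                                                 ....                      
87                                               :+*%@.                      
89                                        :*+@@@@@@@@%+..                    
91                               .  :@@@*+*+*@-     .#.*:                    
93                      :     .#@@++++++++***@@- ... :@ *.                   
95                  ...  #@@%%@%%%@%@%*@@%+*++@@  ....%*.*                   
97                 #@@@@@@%%%%%%%@@@%%@@@@-+++*@= .....# .*:                 
99           +
[... 3381 characters left out ...]
@@@@@@@@@@@@@@@@@@@@@@@@@@@@@*+#+%@@@%-*@@@@@@@@@@@@+********%%%%%%%
125 @@@@@@@@@@@@@@@@@@@@@@@@@@@@@*#*+@@@@@@@+==%@@@@@@@@@@@@**+*********%%%%%%
127 @@@@@@@@@@@@@@@@@@@@@@@*%++@@@@@@@@@#@-@@@@@@@@@@@@@@@@+**************%%%%
129 @@@@@@@@@@@@@@@@@@@@@@@@@@@@@@@@*%*@@@@@@@@@@@@@@@@@@*********************
131 @@@@@@@@@@@@@@@@@@@@@@@@@@@@##+*@@@@@@@@@@@@@@@@@@@@*+********************
133 @@@@@@@@@@@@@@@@@@@@@@@@@@@@@@@@@@@@@@@@@@@@@@@@@@+***********************
135 @@@@@@@@@@@@@@@@@@@@@@@@@@@@@@@@@@@@@@@@@@@@@@@@@*************************
137 @@@@@@@@@@@@@@@@@@@@@@@@@@@@@@@@@@@@@@@@@@@@@#@+*+************************
139 @@@@@@@@@@@@@@@@@@@@@@@@@@@@@@@@@@@@@@@@@@@@@+****************************
```

The wrist view shows two layered outlines: a second front edge fans out from the first, and a second side band shows below. So the two cassettes are stacked, inside the tray, at about x −10 mm, y −150 mm, with no pink anywhere else. They are at rest, so I'm handing in.

```bash
python3 -c "
from h import *
print(workorder.job_done())"
```

```text
the job is handed in; nothing more can be done
None
```

I pressed the raised right green pad with the closed fingertips, and the gate rocked over from feeding left to feeding right. I then pushed both pink cassettes off the deck from behind, and they ran down into the right tray on their own. I handed the job in at about 13 s of the 42 s allowed, and no verdict was reported.

- **Gate:** the left pad was still up after the pushes, so the gate was holding at its right-hand stop.
- **Cassettes:** both appear to lie in the right tray, one stacked on the other near its middle (about x −10 mm, y −150 mm in the diverter frame). The two top pictures taken at about 11.7 s showed no movement. An earlier pair had shown a shift of about 1.5 px while they settled.
- **Stack:** from above, the pile looks almost like one cassette. I concluded there are two because the wrist camera showed two layered outlines and no other pink showed up in the top view. I read that last check from pixel data, because I had used all 12 picture views.
- **Bystanders:** the jar, the cover-glass box and the dropper bottle looked unmoved in the last pictures. I did not measure them again.
- **Arm:** it was clear of everything at hand-in.

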